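# Unmould the set sugar block and close the mould again

## Task

The dark palm-sugar block has set: take the cover off the wooden mould by its handle and lay it flat on the chopping board, then lift the dark block out of its cavity and lay it flat, pattern up, well inside the rim of the porcelain plate, beside the cup. Then put the cover back on the mould, centred and square as it was, over the pale block, which stays in its cavity. Set things down rather than letting them drop, and leave everything else where it stands.

Things in the scene. Friction and masses are not known exactly. Their poses are not given: they have to be found in the camera images.
- mould: Hardwood mould, fixed, 130 (x) x 168 (y) x 46 mm high; origin at centre of underside. Two open cavities, each 104 (x) x 48 (y) mm, centred at y = +44 and -44 mm, floor 12 mm above the underside. A finger channel 50 mm wide (x -25 to 25), cut to the same floor, runs along y through both cavities and all walls: 44 mm of it lies between the blocks, its outer ends are open.
- dark_block: Dark brown hard palm-sugar block, 100 (its x) x 44 (its y) x 28 mm high, 0.17 kg, origin at the centre of its underside, patterned top up (+z). Sits loosely (2 mm play all round) in one or the other of the mould's cavities, its top 6 mm below the mould's rim, x axis along the mould's x.
- pale_block: Pale yellow sugar block, same shape and size as the dark one, in the mould's other cavity; to be left there.
- cover: Wooden cover board 84 (its x) x 150 (its y) x 12 mm, 0.3 kg, origin at the centre of its underside. On top a dark bar handle 18 mm wide (x), 90 mm long (y), from 12 to 46 mm above the underside. It lies across the mould's rim (underside 46 mm above the counter), centred, its y along the mould's y; the blocks' ends peep out.
- plate: Round white porcelain plate, 232 mm across and 17 mm high, loose, 0.5 kg; origin at centre of its underside. Flat inside floor of radius 90 mm, 6 mm above the underside; a low sloping rim outside that.
- sauce_cup: Small blue porcelain cup, 52 mm across, 40 mm high, standing on the plate about 60 mm from its centre, in any direction; origin at centre of its underside.
- board: Round green plastic chopping board, 260 mm across, 18 mm thick, loose, 0.75 kg; origin at centre of its underside. It and the plate stand one left and one right of the mould, either way round.
- tea_cup: Small terracotta tea cup, 50 mm across, 45 mm high, standing on the chopping board about 95 mm from its centre, in any direction; origin at centre of its underside.
- clay_jar: Clay jar with lid, 110 mm across, 178 mm high, origin at centre of underside. Leave alone.
- colander: Steel colander, 170 mm across (208 over its handles), 83 mm high, origin at centre of underside. Leave alone.
- rolling_pin: Wooden rolling pin, 42 mm thick, 304 mm long along its y, origin on the counter under its middle. Leave alone.
- sauce_bottle: Amber sauce bottle, 56 mm across, 190 mm high, origin at centre of underside. Leave alone.
- pepper_mill: Dark wooden pepper mill, 52 mm across, 145 mm high, origin at centre of underside. Leave alone.
- bowl: Small blue bowl, 80 mm across, 42 mm high, on the near right of the mould, origin at centre of underside. Leave alone.

How it is judged:
By the outcome, as a careful person would: the job done as asked, in the order asked, and still so for the second after the job is handed in, with the robot touching nothing.
It also fails if it takes over 70 s, if anything falls off the work surface, if the arm or the gripper's body presses on something with over 40 N, if the wrist force passes 120 N, or if a joint passes its speed limit or range.

## Robot

A 6-joint arm with a two-finger parallel gripper is mounted at the origin on the work surface. World frame = base frame: x ahead of the robot, y to its left, z up, the work surface at z = 0. Lengths are in m, angles in degrees, forces in N, time in s.
With the tool pointing down it reaches from about 0.35 to 0.875 m from the base axis. Payload 4.2 kg.
Tool frame: the origin (TCP) lies midway between the tips of the shut fingers; the grasp point (between the pads) lies 19 mm behind it; z points along the fingers, y is the line along which they close (so a half turn about z gives the same grasp; the last joint's range is limited). The gripper opens to 87 mm and grips with 3 to 60 N. Pads are 19 mm wide; open, the fingers measure 117 mm over their backs; the gripper's body (75 mm by 190 mm) begins 51 mm behind the grasp point.
Start: joints at [-54.225, 22.042, 0.453, 0, -68.411, -14.817], TCP at [0.224, -0.584, 0.223] pointing down, gripper open.
Joint ranges: [-179.83, 179.83], [-69.29, 118.12], [-61.27, 80.66], [-181.25, 117.63], [-171.15, -9.14], [-177.46, 177.46]. Speed limits (degrees/s): [159.86, 159.86, 180, 180, 180, 180].

## Interface

Orientations are given as [roll, pitch, yaw] about the fixed x, y, z axes, in that order (R = Rz(yaw) Ry(pitch) Rx(roll)).
In Python, from workcell import env gives the robot as it stands. The module is installed in compiled form; this text tells all that it offers. Calls block until the motion is done:
- env.goto(position, orientation): joint-space move of the TCP to a pose.
- env.move_straight(position, rotation=None, rate=0.15, force_limit=None): straight line of the TCP; rotation=None keeps the orientation; rate is the mean speed in m/s. With force_limit (N) it stops when the force on the tool has changed by that much, and returns True; else False.
- env.set_joints(angles): joint-space move.
- env.gripper_to(opening, grasp_force=None): opening from 0.0 (shut) to 1.0 (fully open); grasp_force is the grip in N (None keeps the last); returns when the fingers have stopped.
- env.dwell(seconds).
- env.inverse_kinematics(position, orientation): joint angles nearest the present ones, or None.
- env.read_state(): the state.
- env.grab_frame(name): name is "scene" or "top" or "wrist"; returns a dict with "image" (420x560x3 uint8, blue, green, red), "fx", "fy", "cx", "cy" (pixels), "position" and "orientation" of the camera in the world. Camera axes: x right, y up, looking along -z (the intrinsics and any distortion apply to the point x, -y, -z); pixel columns grow to the right and rows downward; lengths in m; the calibration is good to about 2 mm. A picture is of the moment at which its call begins. There is no depth.
A pose or a line that the arm cannot do raises env.Unreachable and nothing moves.
- env.close_job(): hands the job in; it is judged then, once.
Trained networks look in a picture, given as the dict that the camera call returned (one of the last four; its "shot" number tells which), for a name from the list of things; names that differ only in an ending like _2 or _b are one class to them, and where a whole thing is asked for, a point or a joint stands for the part that bears it (a point fixed in the world has none). Each returns a list of dicts, best first, with "score" (0 to 1); they miss things now and then, are a little off and sometimes report something else, mostly with a low value. They report only what shows in the picture. A call takes as long as a camera call.
- env.search_frame(picture, thing): "xyz" ([x, y, z] in m, in world coordinates, good to about 4 mm: the middle of the surface that is visible of it).
- env.trace(picture, thing): "mask" (420x560 bool, what is visible of it).
The state is a dict: "clock": time; "joint_positions": joint angles; "qvel": joint speeds; "joint_torque": joint torques, N m; "position": TCP position; "tool_rot": TCP orientation; "force": force on the tool from outside, world axes, zero at the start; "wrist_torque": the same for the moment, N m; "opening": opening from 0.0 (shut) to 1.0 (fully open); "finger_force": force on a finger pad.
Only numpy, scipy, OpenCV 4.12 (cv2) and the standard library are available. Lean on these libraries where they do the work, as an engineer would, in place of code of your own. Each camera call takes 0.05 s, during which the arm holds its last target. There are 200 camera calls.

## Working session

There is one attempt and no reset: what is moved stays moved. The work goes in short steps, each a Python script; the robot and the scene stay as the last script left them, time stands still between calls to the robot, and variables do not carry over. Pictures are saved under pics/ and viewed, at most 10 in all, crops included, and the job is handed in when it is done.

```bash
mkdir -p pics
cat > h.py <<'E'
import numpy as np, cv2
from workcell import env
from scipy.spatial.transform import Rotation as R
def snap(cam,fn=None):
    f=env.grab_frame(cam)
    if fn: cv2.imwrite('pics/'+fn,f['image'])
    return f
def rot(f):
    o=np.array(f['orientation'],float)
    return o if o.shape==(3,3) else R.from_euler('xyz',o,degrees=True).as_matrix()
def ray(f,u,v):
    d=np.array([(u-f['cx'])/f['fx'],-(v-f['cy'])/f['fy'],-1.0])
    return np.array(f['position']),rot(f)@d
def onz(f,u,v,z):
    p,d=ray(f,u,v); return p+d*(z-p[2])/d[2]
def proj(f,P):
    c=rot(f).T@(np.array(P)-f['position']); return f['cx']+f['fx']*c[0]/-c[2], f['cy']-f['fy']*c[1]/-c[2]
def tri(obs):
    A=np.zeros((3,3));b=np.zeros(3)
    for f,u,v in obs:
        p,d=ray(f,u,v);d=d/np.linalg.norm(d);M=np.eye(3)-np.outer(d,d);A+=M;b+=M@p
    return np.linalg.solve(A,b)
E
python3 - <<'E'
from h import *
fs={}
for c in('scene','top'):
    f=snap(c,c+'1.png');fs[c]=f
    print({k:v for k,v in f.items() if k!='image'})
    for t in['mould','dark_block','pale_block','cover','plate','sauce_cup','board','tea_cup','clay_jar','colander','rolling_pin','sauce_bottle','pepper_mill','bowl']:
        r=env.search_frame(f,t)
        print(t,[(np.round(x['xyz'],3).tolist(),round(x['score'],2),np.round(proj(f,x['xyz'])).tolist()) for x in r[:2]])
print(env.read_state())
E
```

```text
{'fx': 508.0579059412771, 'fy': 508.0579059412771, 'cx': 283.42966707343186, 'cy': 211.26315632953325, 'position': array([ 1.60180203, -0.05740811,  0.87828832]), 'orientation': array([52.75938258, -0.76600602, 88.80624191]), 'shot': 1}
mould [([0.574, 0.034, 0.033], 0.65, [306.0, 231.0])]
dark_block []
pale_block [([0.529, 0.035, 0.054], 0.5, [305.0, 214.0])]
cover [([0.528, 0.033, 0.056], 0.94, [305.0, 213.0]), ([0.686, -0.383, 0.043], 0.39, [136.0, 257.0])]
plate [([0.441, -0.343, 0.008], 0.77, [170.0, 208.0])]
sauce_cup [([0.511, -0.299, 0.033], 0.81, [181.0, 216.0])]
board [([0.444, 0.347, 0.017], 0.95, [413.0, 206.0])]
tea_cup []
clay_jar [([0.735, 0.351, 0.105], 0.6, [449.0, 250.0]), ([0.329, -0.139, 0.026], 0.32, [244.0, 181.0])]
colander []
rolling_pin [([0.808, 0.024, 0.031], 0.76, [307.0, 297.0]), ([0.688, -0.382, 0.048], 0.57, [136.0, 257.0])]
sauce_bottle [([0.729, 0.192, 0.098], 0.89, [379.0, 251.0])]
pepper_mill [([0.734, -0.205, 0.075], 0.91, [207.0, 261.0]), ([0.687, -0.383, 0.045], 0.57, [136.0, 257.0])]
bowl [([0.328, -0.14, 0.026], 0.93, [243.0, 180.0])]
{'fx': 42
[... 1152 characters left out ...]
0, 308.0])]
{'clock': 1.5, 'joint_positions': array([-5.42246720e+01,  2.20409130e+01,  4.53397323e-01,  1.34512570e-03,
       -6.84116467e+01, -1.48165295e+01]), 'qvel': array([ 0.10405954,  0.01447107,  0.07123091, -0.07801074, -0.00203067,
       -0.09024131]), 'joint_torque': array([-6.22436637e-04, -3.90454745e+01,  1.87613153e+01,  4.22407061e+00,
        1.54101936e-02, -4.56948749e-05]), 'position': array([ 0.22357175, -0.58362823,  0.22256693]), 'tool_rot': array([-1.79998870e+02, -9.94962611e-04, -1.59040707e+02]), 'force': array([0.62369522, 0.08497309, 0.6415331 ]), 'wrist_torque': array([-0.02897773, -0.03422735, -0.02334246]), 'finger_force': 0.0, 'opening': 0.999932201410428}
```

View pics/top1.png

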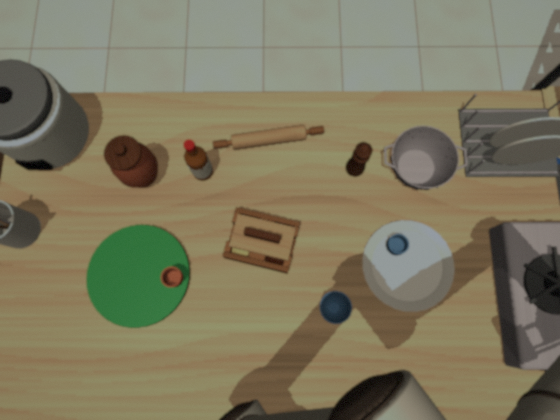

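View pics/scene1.png

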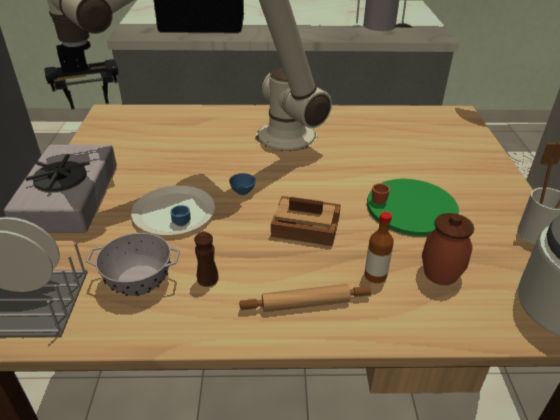

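The top view shows the mould at about (262,240), yawed roughly −12°, with the handle at its middle. The pale block peeps out on the left (240,252) and the dark one on the right (273,261). The board is left at (138,275), with its tea cup at (172,277) toward the mould. The plate is right at (408,265), with its cup at (397,244). The scene view agrees. Next I take close wrist views from two places.

Run:
```python
from h import *
for yaw in(-102,78,-12,168):
    q=env.inverse_kinematics([.49,.04,.3],[180,0,yaw]); print(yaw,None if q is None else np.round(q,1))
yaw=min((-102,78),key=lambda y:abs(env.inverse_kinematics([.49,.04,.3],[180,0,y])[5]))
for i,x in enumerate((.44,.52)):
    env.goto([x,.04,.30],[180,0,yaw]); env.dwell(.2)
    f=snap('wrist',f'w{i}.png'); np.save(f'w{i}.npy',f,allow_pickle=True)
    print(yaw,{k:v for k,v in f.items() if k!='image'})
    for t in['mould','cover','dark_block','pale_block']:
        print(t,[(np.round(x['xyz'],4).tolist(),round(x['score'],2)) for x in env.search_frame(f,t)[:2]])
print(env.read_state()['clock'])
im=np.hstack([cv2.imread(f'pics/w{i}.png') for i in(0,1)]);cv2.imwrite('pics/w01.png',cv2.resize(im,(800,300),interpolation=cv2.INTER_AREA))
```

```text
-102 [ 23.6   6.   -9.9   0.  -74.1 -35.6]
78 [ 23.6   6.   -9.9   0.  -74.1 144.4]
-12 [ 23.6   6.   -9.9   0.  -74.1  54.4]
168 [  23.6    6.    -9.9   -0.   -74.1 -125.6]
-102 {'fx': 295.2414048131867, 'fy': 295.2414048131867, 'cx': 281.678654434439, 'cy': 209.10652460661066, 'position': array([ 0.42498777, -0.02951416,  0.46221073]), 'orientation': array([-1.48162892e+01,  2.31884239e-02,  1.67970725e+02]), 'shot': 3}
mould [([0.4857, 0.028, 0.0426], 0.88)]
cover [([0.5104, 0.0262, 0.0554], 0.68)]
dark_block [([0.4638, 0.0093, 0.0409], 0.74)]
pale_block [([0.4842, 0.0913, 0.0391], 0.62)]
-102 {'fx': 295.2414048131867, 'fy': 295.2414048131867, 'cx': 281.678654434439, 'cy': 209.10652460661066, 'position': array([ 0.50413141, -0.02923171,  0.46277929]), 'orientation': array([-1.48496915e+01,  6.75345434e-02,  1.68049246e+02]), 'shot': 4}
mould [([0.4913, 0.0306, 0.0421], 0.62), ([0.4629, 0.0066, 0.0387], 0.34)]
cover [([0.5185, 0.0303, 0.0584], 0.97)]
dark_block [([0.4616, 0.004, 0.0409], 0.65)]
pale_block [([0.485, 0.0873, 0.0435], 0.72)]
5.1833
```

View pics/w01.png

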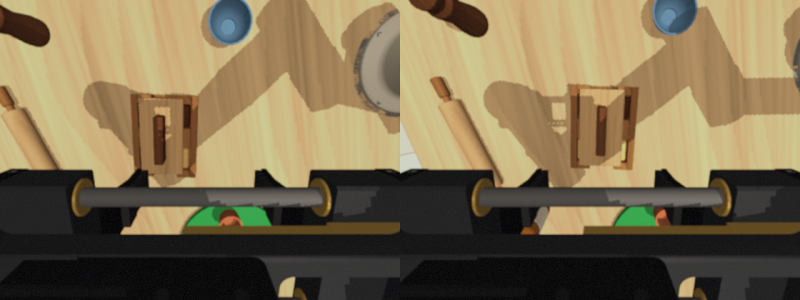

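The wrist views show the mould with its cover at about (165,135) and (603,125) in the half-size pair. The tool hides the lower half, so the camera needs to be directly above the mould. I'll fit a model to the traced masks from several places.

```bash
cat >> h.py <<'E'
from scipy.optimize import minimize
def box(x0,x1,y0,y1,z0,z1): return np.array([[x,y,z] for x in(x0,x1) for y in(y0,y1) for z in(z0,z1)])
COVER=[box(-.042,.042,-.075,.075,0,.012),box(-.009,.009,-.045,.045,.012,.046)]
MOULD=[box(-.065,.065,-.084,.084,0,.046)]
BLOCK=[box(-.05,.05,-.022,.022,0,.028)]
def cyl(r,h): return [np.array([[r*np.cos(a),r*np.sin(a),z] for a in np.linspace(0,6.28,40) for z in(0,h)])]
S=4
def render(f,parts,p):
    x,y,z,yaw=p; m=np.zeros((420*S,560*S),np.uint8); M=R.from_euler('z',yaw,degrees=True).as_matrix()
    for P in parts:
        W=P@M.T+[x,y,z]
        px=np.array([proj(f,w) for w in W]); h=cv2.convexHull(((px+.5)*S).astype(np.float32)).astype(np.int32)
        cv2.fillConvexPoly(m,h,1)
    return cv2.resize(m.astype(np.float32),(560,420),interpolation=cv2.INTER_AREA)
def fit(views,parts,p0,fixz=None,step=(.01,.01,.008,5)):
    """views: (frame,mask,valid)"""
    k=np.array(step)
    def cost(q):
        p=np.array(p0)+q*k
        if fixz is not None:p[2]=fixz
        return sum(np.abs(render(f,parts,p)-m)[v].sum()/m.sum() for f,m,v in views)/len(views)
    r=minimize(cost,np.zeros(4),method='Nelder-Mead',options=dict(initial_simplex=np.vstack([np.zeros(4),np.eye(4)]),xatol=.01,fatol=1e-5,maxiter=250))
    p=np.array(p0)+r.x*k
    if fixz is not None:p[2]=fixz
    return p,r.fun
def mask(f,t):
    r=env.trace(f,t); return (r[0]['mask'],r[0]['score']) if r else (None,0)
E
python3 - <<'E'
from h import *
V={'cover':[],'mould':[]};ims=[]
for i,(x,y) in enumerate(((.49,.10),(.53,.13),(.50,.08))):
    env.goto([x,y,.23],[180,0,-102]); env.dwell(.2)
    f=snap('wrist'); ims.append(f['image'][:300].copy())
    mc,s=mask(f,'cover'); mm,s2=mask(f,'mould'); print(i,s,s2)
    T=np.ones((420,560),bool); T[235:]=False
    if s>.3: V['cover'].append((f,mc*1.,T)); ims[-1][mc[:300]]=ims[-1][mc[:300]]//2+np.array([0,0,120],np.uint8)
    if s2>.3:
        u=mm|mc if mc is not None else mm
        V['mould'].append((f,u*1.,T)); ims[-1][mm[:300]]=ims[-1][mm[:300]]//2+np.array([0,120,0],np.uint8)
cv2.imwrite('pics/fit.png',cv2.resize(np.vstack([np.hstack(ims[:2]),np.hstack([ims[2],ims[2]])]),(800,430)))
for fz in(None,.046):
    print('cover',fz,*fit(V['cover'],COVER,[.487,.042,.046,-12],fz))
for v in V['cover']: print(fit([v],COVER,[.487,.042,.046,-12],.046))
for fz in(None,0.):
    print('mould',fz,*fit(V['mould'],MOULD+[c+[0,0,.046] for c in COVER],[.487,.042,0,-12],fz))
print(env.read_state()['clock'])
E
```

```text
0 0.92 0.7
1 0.7 0
2 0.64 0.66
cover None [  0.51950822   0.03611553   0.04376965 -13.96629744] 0.01584540560345406
cover 0.046 [  0.51922503   0.03619142   0.046      -13.85432359] 0.01783347360423141
(array([  0.51916779,   0.03616389,   0.046     , -13.8728325 ]), np.float64(0.02305032654629274))
(array([  0.51920676,   0.03645091,   0.046     , -13.88574319]), np.float64(0.01438743021632938))
(array([  0.51898941,   0.03601717,   0.046     , -13.75743733]), np.float64(0.015762427117304082))
mould None [ 5.16396802e-01  3.91909354e-02 -3.71753707e-03 -1.39379037e+01] 0.0936116057618637
mould 0.0 [  0.51595058   0.03958703   0.         -13.83954958] 0.09751676189549979
7.3667
```

View pics/fit.png

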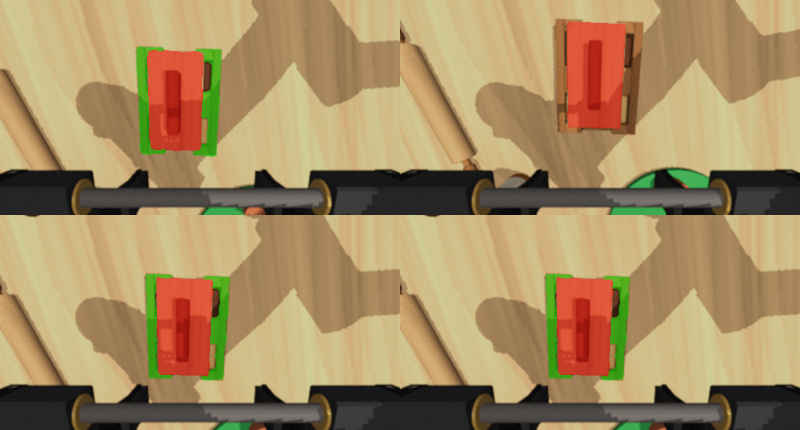

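Cover fit: (0.519, 0.036), underside about 45 mm, yaw −13.9°. All views agree. The dark cavity is on the −y side. Next I locate the board and tea cup, then the plate and its cup, in the same way.

Run:
```python
from h import *
T=np.ones((420,560),bool); T[235:]=False
def look(pts,yaw,things):
    out={t:[] for t in things}
    for P in pts:
        env.goto(P,[180,0,yaw]); env.dwell(.2); f=snap('wrist')
        for t in things:
            m,s=mask(f,t)
            if s>.3: out[t].append((f,m*1.,T))
            r=env.search_frame(f,t); print(t,s,np.round(r[0]['xyz'],4) if r else None)
        im=f['image']
    return out,im
def circ(v,r,h,p0,fz):
    for z in(None,fz): print(z,*[np.round(a,4) for a in fit(v,cyl(r,h),p0,z)])
ft=snap('top')
o,im1=look([(.42,.45,.30),(.45,.43,.30)],-102,['board','tea_cup'])
if o['tea_cup']: circ(o['tea_cup'],.025,.045,[.421,.26,.018,0],.018)
# board: union with cup
bv=[(f,np.maximum(m,sum((c for g,c,_ in o['tea_cup'] if g is f),0*m)),v) for f,m,v in o['board']]
circ(bv,.13,.018,[.43,.355,0,0],0.)
o,im2=look([(.46,-.26,.30),(.43,-.28,.30)],-102,['plate','sauce_cup'])
if o['sauce_cup']: circ(o['sauce_cup'],.026,.04,[.51,-.3,.006,0],.006)
pv=[(f,np.maximum(m,sum((c for g,c,_ in o['sauce_cup'] if g is f),0*m)),v) for f,m,v in o['plate']]
P=[np.vstack([cyl(.116,.001)[0]+[0,0,.016],cyl(.07,.001)[0]])]
for z in(None,0.): print(z,*fit(pv,P,[.445,-.34,0,0],z))
# top view check
for t,r,h,z,g in(('board',.13,.018,0.,[.43,.355,0,0]),('plate',.116,.017,0.,[.445,-.34,0,0])):
    pass
print(env.read_state()['clock'])
cv2.imwrite('pics/bp.png',cv2.resize(np.hstack([im1,im2]),(800,300),interpolation=cv2.INTER_AREA))
```

```text
board 0.66 [0.4328 0.3543 0.0176]
tea_cup 0.7 [0.4201 0.2549 0.0458]
board 0.59 [0.4305 0.353  0.02  ]
tea_cup 0.68 [0.4188 0.2538 0.0409]
None [ 4.21400e-01  2.45900e-01 -9.60000e-03  1.87487e+01] 0.0811
0.018 [0.4215 0.2555 0.018  5.6538] 0.1448
None [ 4.3120e-01  3.5190e-01 -3.4000e-03  6.0951e+00] 0.0148
0.0 [0.4311 0.3521 0.     2.82  ] 0.0215
plate 0.61 [ 0.4488 -0.3387  0.0066]
sauce_cup 0.83 [ 0.5065 -0.2991  0.0236]
plate 0.63 [ 0.4497 -0.3403  0.007 ]
sauce_cup 0.87 [ 0.5038 -0.2984  0.025 ]
None [ 5.042e-01 -3.013e-01 -1.000e-03  9.015e+00] 0.043
0.006 [ 0.5031 -0.3019  0.006   0.895 ] 0.0554
None [ 0.4539595  -0.33043564 -0.0024949   1.13865231] 0.009954121409971624
0.0 [ 0.45376122 -0.33032644  0.          4.00897832] 0.013939237608304044
13.6333
```

View pics/bp.png

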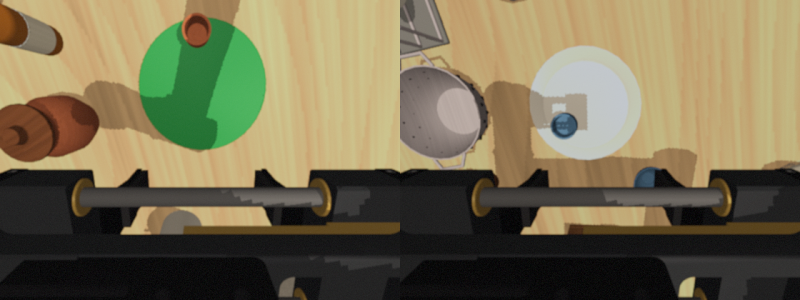

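Board (0.431, 0.352) with its tea cup at (0.421, 0.256). Plate (0.454, −0.330) with its cup at (0.503, −0.302). Both distances match the text, and the picture shows the cups at (197,30) and (564,125), consistent with these. Now I take the cover and lay it on the board.

Run:
```python
from h import *
D=lambda y:[180,0,y]
def st(): s=env.read_state(); return round(s['clock'],2),np.round(s['position'],4),np.round(s['force'],1),round(s['opening'],3),round(s['finger_force'],1)
C=[.519,.0362]; yw=-103.9
env.goto([*C,.20],D(yw)); env.gripper_to(.55)
print(env.move_straight([*C,.063],force_limit=10,rate=.1)); print(st())
env.gripper_to(0,25); print('grip',st())
env.move_straight([*C,.10],rate=.05); print('lift',st())
env.move_straight([*C,.20])
B=np.array([.431,.352])+.024*np.array([.1,.995])
env.goto([*B,.16],D(-6)); f=snap('scene','s2.png')
env.move_straight([*B,.045],rate=.1); print(st())
print('touch',env.move_straight([*B,.030],rate=.02,force_limit=2.5)); s=st();print(s)
np.save('cov.npy',env.read_state()['position'])
env.gripper_to(.5); print('rel',st())
env.move_straight([*B,.16],rate=.15)
# look at mould
T=np.ones((420,560),bool); T[235:]=False
ims=[]
for i,(x,y) in enumerate(((.49,.10),(.53,.12))):
    env.goto([x,y,.23],D(-102)); env.dwell(.2); f=snap('wrist')
    for t in('dark_block','pale_block','mould'):
        m,sc=mask(f,t)
        if m is not None and i==0: f_=f
        print(t,sc,[np.round(r['xyz'],4) for r in env.search_frame(f,t)[:1]])
        if t!='mould' and sc>.3: print(fit([(f,m*1.,T)],BLOCK,[.5,0 if t[0]=='d' else .08,.012,-14],.012))
    ims.append(f['image'][:235,100:460])
cv2.imwrite('pics/m2.png',cv2.resize(np.hstack(ims),(800,261)))
print(st())
```

```text
False
(17.37, array([0.5194, 0.0363, 0.0636]), array([ 0.9, -0.3, -0. ]), 0.546, 0.0)
grip (17.99, array([0.5191, 0.0362, 0.0631]), array([ 0.7,  0.1, -0.6]), 0.211, 25.0)
lift (18.88, array([0.5187, 0.0361, 0.0997]), array([ 0.3,  0.5, -3.6]), 0.202, 25.0)
(22.38, array([0.4338, 0.3764, 0.0457]), array([-0.2,  0.1, -2.2]), 0.202, 25.0)
touch True
(22.92, array([0.4334, 0.3759, 0.035 ]), array([-0.9,  0. ,  3.7]), 0.205, 25.0)
rel (23.67, array([0.4325, 0.3748, 0.0338]), array([-0. ,  0.6, -0.3]), 0.497, 0.0)
dark_block 0.93 [array([ 0.5038, -0.0024,  0.0383])]
(array([ 5.04912180e-01, -3.21389544e-03,  1.20000000e-02, -1.34679033e+01]), np.float64(0.07000506365740741))
pale_block 0.57 [array([0.5276, 0.0817, 0.0429])]
(array([ 5.27904269e-01,  8.14125700e-02,  1.20000000e-02, -1.31921625e+01]), np.float64(0.052901713546718396))
mould 0.66 [array([0.526 , 0.0305, 0.0438])]
dark_block 0 [array([ 0.5056, -0.0044,  0.0393])]
pale_block 0.84 [array([0.5248, 0.0847, 0.04  ])]
(array([ 5.27126105e-01,  8.17461328e-02,  1.20000000e-02, -1.39005620e+01]), np.float64(0.041540242733950815))
mould 0.68 [array([0.5222, 0.0335, 0.0432])]
(27.18, array([0.5298, 0.1199, 0.2302]), array([-0.1,  0.5, -0.9]), 0.496, 0.0)
```

View pics/m2.png

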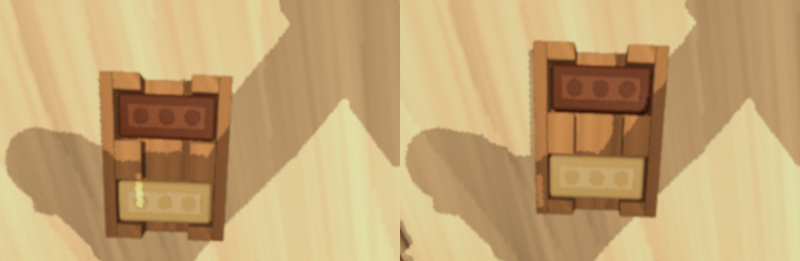

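The cover is off. The picture shows the dark block at (168,116) and the pale one at (165,202) in the left crop, both seated with the channel free. The block-based and cover-based centres differ by about 4 mm, so I fit the mould's own outline before grasping, from both sides.

Run:
```python
from h import *
T=np.ones((420,560),bool); T[235:]=False
V=[];VB={'dark_block':[],'pale_block':[]}
def hull(m):
    m=cv2.morphologyEx(m.astype(np.uint8),cv2.MORPH_OPEN,np.ones((3,3),np.uint8))
    h=cv2.convexHull(cv2.findNonZero(m)); o=np.zeros((420,560),np.uint8); cv2.fillConvexPoly(o,h,1); return o*1.
for yaw,(x,y) in((-102,(.53,.12)),(-102,(.49,.11)),(78,(.52,-.04))):
    env.goto([x,y,.23],[180,0,yaw]); env.dwell(.25); f=snap('wrist')
    m,s=mask(f,'mould'); u=m.copy() if m is not None else np.zeros((420,560),bool)
    for t in VB:
        b,sb=mask(f,t)
        if sb>.4: VB[t].append((f,b*1.,T)); u|=b
    print(s,u.sum())
    if s>.3:
        V.append((f,hull(u),T)); print(yaw,*fit([V[-1]],MOULD,[.518,.037,0,-14],0.))
im=[]
for v in V: print(np.round(proj(v[0],[.519,.0362,.046]),1))
print('joint',*fit(V,MOULD,[.518,.037,0,-14],0.),*fit(V,MOULD,[.518,.037,0,-14]))
for t in VB:
    for v in VB[t]: print(t,*fit([v],BLOCK,[.51,0 if t[0]=='d' else .08,.012,-14],.012))
p=fit(V,MOULD,[.518,.037,0,-14],0.)[0]
for f,h,_ in V:
    i=f['image'].copy()
    for mm,c in((render(f,MOULD,p),(0,255,0)),(h,(0,0,255))):
        cs,_=cv2.findContours((mm>.5).astype(np.uint8),0,1); cv2.drawContours(i,cs,-1,c,1)
    im.append(i[:260,130:430])
cv2.imwrite('pics/m3.png',cv2.resize(np.hstack(im[-2:]),(800,347)))
print(env.read_state()['clock'])
```

```text
0.56 17326
-102 [  0.51616677   0.03953442   0.         -14.03625942] 0.008386483083324209
0.55 16395
-102 [  0.51629457   0.03947536   0.         -13.98986998] 0.011471225688701306
0.92 16805
78 [  0.51560992   0.03857424   0.         -13.97083444] 0.01417397093087762
[275.6 118.5]
[243.6 134.8]
[266.9 125.8]
joint [  0.516169     0.0391371    0.         -13.89174368] 0.013315640329381285 [ 5.16133264e-01  3.92648067e-02  1.78359820e-04 -1.39348009e+01] 0.013157017741569759
dark_block [ 5.05197082e-01 -3.27866842e-03  1.20000000e-02 -1.35724212e+01] 0.05674955024415317
dark_block [ 5.05437856e-01 -3.38421680e-03  1.20000000e-02 -1.41277490e+01] 0.08277644907146876
dark_block [ 5.04482204e-01 -4.25807818e-03  1.20000000e-02 -1.40544559e+01] 0.043349968314321925
pale_block [ 5.27399799e-01  8.15155449e-02  1.20000000e-02 -1.36961494e+01] 0.03562519488618647
pale_block [ 5.26866350e-01  8.20041170e-02  1.20000000e-02 -1.44533848e+01] 0.054500162022035
pale_block [ 5.27255555e-01  8.05251944e-02  1.20000000e-02 -1.42171855e+01] 0.05598821989528796
31.9583
```

View pics/m3.png

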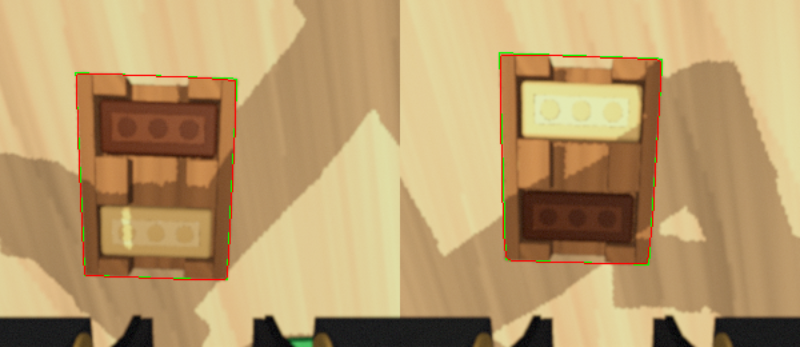

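The mould outline fits to under a millimetre: (0.516, 0.039), yaw −13.9°, and both camera headings agree. The block fits give the same centre. Next I lift the dark block and lay it on the plate, then measure the cover on the board against the release pose.

Run:
```python
from h import *
D=lambda y:[180,0,y]
def st(): s=env.read_state(); return round(s['clock'],2),np.round(s['position'],4),np.round(s['force'],1),round(s['opening'],3),round(s['finger_force'],1)
C=[.5053,-.0037]
env.gripper_to(.75); env.goto([*C,.13],D(-13.9))
print(env.move_straight([*C,.0165],force_limit=8,rate=.08)); print(st())
env.gripper_to(0,20); print('grip',st()); z0=env.read_state()['position'][2]
env.move_straight([*C,.07],rate=.06); print('lift',st())
env.move_straight([*C,.14])
if env.read_state()['opening']<.4: raise SystemExit('lost')
P=np.array([.4537,-.3303])-.025*np.array([.871,.492])
env.goto([*P,.12],D(-60.5)); env.move_straight([*P,.022],rate=.1); print(st())
print('touch',env.move_straight([*P,.006],rate=.02,force_limit=2.5),z0); print(st())
env.gripper_to(.64); print('rel',st())
env.move_straight([*P,.14],rate=.12); f=snap('top','t3.png')
T=np.ones((420,560),bool); T[235:]=False
env.goto([.43,.45,.23],D(-102)); env.dwell(.2); f=snap('wrist'); m,s=mask(f,'cover')
if s>.3: print('cover',s,*fit([(f,m*1.,T)],COVER,[.433,.376,.018,84],.018))
cv2.imwrite('pics/c4.png',np.vstack([f['image'][:240],cv2.imread('pics/t3.png')[150:]]))
print(st())
```

```text
False
(35.72, array([ 0.5057, -0.0036,  0.017 ]), array([0.1, 1. , 0.1]), 0.752, 0.0)
grip (36.23, array([ 0.5055, -0.0036,  0.0167]), array([-0.1,  1.1,  2.2]), 0.506, 20.0)
lift (37.27, array([ 0.5049, -0.0038,  0.0696]), array([-0.4,  0.3, -1.8]), 0.503, 20.0)
(40.33, array([ 0.4325, -0.3428,  0.0226]), array([ 0.2, -0.3, -1.9]), 0.506, 20.0)
touch True 0.01665404379784088
(40.92, array([ 0.4319, -0.3426,  0.0105]), array([-1.1,  0.1,  4.1]), 0.502, 20.0)
rel (41.48, array([ 0.4308, -0.3421,  0.0096]), array([-0.4,  0.2,  0.4]), 0.641, 0.0)
cover 0.64 [4.32805916e-01 3.75311846e-01 1.80000000e-02 8.37478196e+01] 0.0257356970626918
(45.88, array([0.4302, 0.4497, 0.23  ]), array([-0.9, -0.3,  0.2]), 0.643, 0.0)
```

View pics/c4.png

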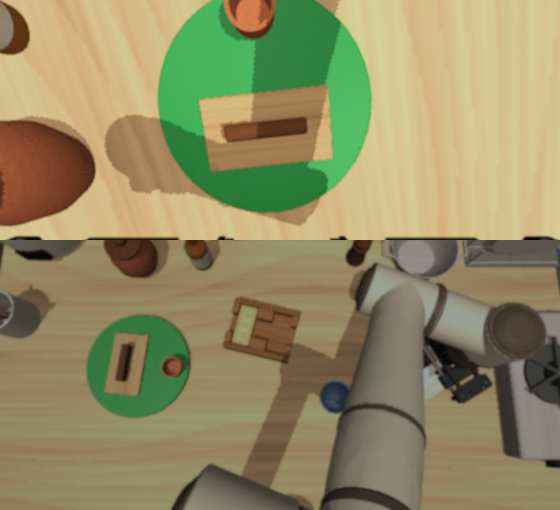

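The picture shows the cover lying flat on the board around (268,128), clear of the tea cup. It fits to within 1 mm of the release pose, so the fit is unbiased. The dark block's plate is hidden by the arm in the top view, so I'll check that at the end. Now the cover goes back on, centred on the measured mould.

Run:
```python
from h import *
D=lambda y:[180,0,y]
def st(): s=env.read_state(); return round(s['clock'],2),np.round(s['position'],4),np.round(s['force'],1),round(s['opening'],3),round(s['finger_force'],1)
B=[.4328,.3751]; C=[.516,.0391]
env.gripper_to(.5); env.goto([*B,.13],D(-6))
print(env.move_straight([*B,.0345],force_limit=8,rate=.1)); 
env.gripper_to(0,25); print('grip',st())
env.move_straight([*B,.06],rate=.06); env.move_straight([*B,.17]); print('lift',st())
if env.read_state()['opening']<.1: raise SystemExit('lost')
env.goto([*C,.15],D(-103.9)); env.move_straight([*C,.075],rate=.1)
print('touch',env.move_straight([*C,.058],rate=.02,force_limit=2.5)); print(st())
env.gripper_to(.45); print('rel',st())
env.move_straight([*C,.16],rate=.15)
T=np.ones((420,560),bool); T[235:]=False
env.goto([.50,.10,.23],D(-102)); env.dwell(.2); f=snap('wrist'); m,s=mask(f,'cover')
if s>.3: print('cover',s,*fit([(f,m*1.,T)],COVER,[.516,.039,.046,-14],.046))
env.goto([.44,-.24,.26],D(-102)); env.dwell(.2); g=snap('wrist')
m,s=mask(g,'dark_block')
if s>.3: print('dark',s,*fit([(g,m*1.,T)],BLOCK,[.432,-.342,.006,-60],.006))
cv2.imwrite('pics/e5.png',cv2.resize(np.hstack([f['image'][:240],g['image'][:240]]),(800,171)))
cv2.imwrite('pics/e5.png',np.vstack([f['image'][:240],g['image'][:240]]))
print(st())
```

```text
False
grip (49.67, array([0.4329, 0.3754, 0.0348]), array([-0.8,  0.5,  0.9]), 0.204, 25.0)
lift (51.12, array([0.4321, 0.3744, 0.1687]), array([ 1.2, -0.4, -3.3]), 0.209, 25.0)
touch True
(53.96, array([0.5159, 0.039 , 0.0627]), array([-0.7,  0.4,  3.8]), 0.203, 25.0)
rel (54.65, array([0.5146, 0.0387, 0.0616]), array([-0.1, -0.1, -0.1]), 0.453, 0.0)
cover 0.57 [  0.51563465   0.03875561   0.046      -13.83522021] 0.016770458420155333
dark 0.57 [ 4.31728647e-01 -3.42243584e-01  6.00000000e-03 -6.04172046e+01] 0.03530131667792032
(57.83, array([ 0.4403, -0.2394,  0.2599]), array([-0.2,  0.5, -0.8]), 0.449, 0.0)
```

View pics/e5.png

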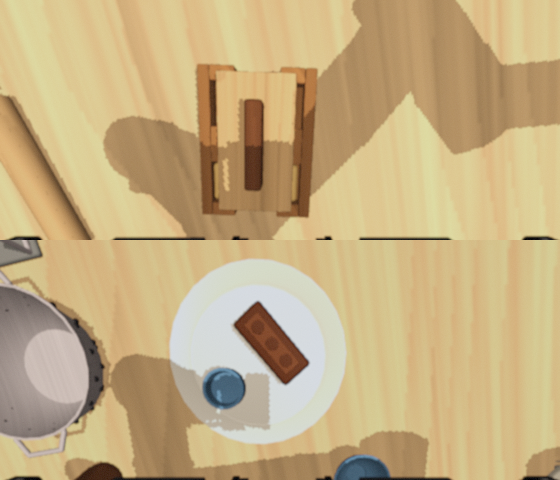

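The cover sits centred and square on the mould, around (255,140), with blocks peeping out on both sides and the pale block still in place. The dark block lies flat, pattern up, at (271,343) on the plate floor, clear of the cup at (223,387). Handing in.

```bash
python3 -c "
from workcell import env
print(env.close_job())"
```

```text
the job is handed in; nothing more can be done
None
```

The job is handed in at about 58 s on the robot's clock: the dark block lies flat, pattern up, on the plate beside the cup, and the cover is back on the mould over the pale block, measured within 1 mm of the mould's centre and square with it (it measured about 3.5 mm off-centre at the start, so I put it at the mould's centre rather than exactly where it had been).

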